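# Slide a gel cassette into the free slot of its rack and close the keeper

## Robot

A 6-joint arm with a two-finger parallel gripper is mounted at the origin on a cart in front of the work surface, level with it; the furniture and walls round the work are solid. World frame = base frame: x ahead of the robot, y to its left, z up, the work surface at z = 0. Lengths are in m, angles in degrees, forces in N, time in s.
With the tool pointing down it reaches from about 0.25 to 0.725 m from the base axis. Payload 9.7 kg.
Tool frame: the origin (TCP) lies at the very end of the fingers, on their centre line; the grasp point (between the pads) lies 19 mm behind it (bot.hold_point_z is the distance from the TCP to the grasp point, in m); z points along the fingers, y is the line along which they close (so a half turn about z gives the same grasp; the last joint's range is limited). The gripper opens to 85 mm and grips with 20 to 120 N. Pads are 22 mm wide; open, the fingers measure 114 mm over their backs; the gripper's body (76 mm by 85 mm) begins 54 mm behind the grasp point. The pads swing forward as they close: fully open they stand 13 mm farther back than shut.
Start: joints at [-71.276, 4.979, 10.078, 95.1, 0, 90], TCP at [0.177, -0.521, 0.231] pointing down, gripper open.
Joint ranges: [-179.16, 179.16], [-48.56, 103.87], [-65.8, 70.77], [-126.05, 130.52], [-82.76, 87.17], [-180, 180]. Speed limits (degrees/s): [127.2, 127.2, 147.25, 180, 180, 180].

## Interface

Orientations are given as [roll, pitch, yaw] about the fixed x, y, z axes, in that order (R = Rz(yaw) Ry(pitch) Rx(roll)).
In Python, from workcell import bot gives the robot as it stands.
- The arm moves only by the tool play_rows, never from a script. Its argument "targets" is a list of rows, each an object with "grip": the closure in counts, from 0 (fully open) to 255 (shut); "linear": the shift along the world's x, y, z in cm, a list of three; "delta_rot": the turn, a rotation vector about the world's x, y, z in rad, a list of three. A call has 1 to 10 rows; each row is the pose to reach, as a shift and turn from the pose commanded when the call began; what a row does not reach only later rows make up. A row lasts 1/10 s, in which the tool goes at most 50 mm and 8.59 degrees, less where a joint would pass 70% of its speed; a pose out of reach is approached as far as the arm can. A call with a gripper value outside its range is refused whole. The fingers move at their own pace and stop on an object; "force" is the grip in N (left out, the last holds). Time passes only in rows, so rows that repeat a pose let the fingers close. It gives the time, the measured TCP pose, the force, the opening and the grip force at its end, in the units of the state.
- bot.get_obs(): the state, without advancing time (a new reading comes with each control period).
- bot.camera(name): name is "scene" or "top" or "wrist"; returns a dict with "color" (480x640x3 uint8, red, green, blue), "range_z" (480x640 float32, m along the optical axis (not along the pixel's ray), 0 where there is no reading), "fov_y" (degrees; the focal length in pixels is half the picture's height over the tangent of half this angle, whatever the lens; pixels are square), "cx", "cy" (the principal point, pixels), "world_to_cam" (4x4, takes a point from world to camera coordinates). Camera axes: x right, y up, looking along -z (the intrinsics and any distortion apply to the point x, -y, -z); pixel columns grow to the right and rows downward; lengths in m; the calibration is good to about 2 mm. A picture is of the moment at which its call begins.
- bot.job_done(): hands the job in; it is judged then, once.
Trained networks look in a picture, given as the dict that the camera call returned (one of the last four; its "shot" number tells which), for a name from the list of things; names that differ only in an ending like _2 or _b are one class to them, and where a whole thing is asked for, a point or a joint stands for the part that bears it (a point fixed in the world has none). Each returns a list of dicts, best first, with "conf" (0 to 1); they miss things now and then, are a little off and sometimes report something else, mostly with a low value. They report only what shows in the picture. A call takes as long as a camera call.
- bot.search_frame(picture, target): "box" ([left, top, right, bottom] in pixels, round what is visible of it).
- bot.trace(picture, target): "pixels" (480x640 bool, what is visible of it) and "box" ([left, top, right, bottom] in pixels, round what is visible of it).
- bot.pinpoint(picture, target): "pixel" ([column, row] in pixels: a listed point, or the origin of a listed thing).
The state is a dict: "time": time; "q": joint angles; "qd": joint speeds; "joint_efforts": joint torques, N m; "ee_pos": TCP position; "tcp_rot": TCP orientation; "wrist_force": force on the tool from outside, world axes, zero at the start; "torque": the same for the moment, N m; "opening": finger opening in m; "grasp_force": force on a finger pad.
Only numpy, scipy, OpenCV 4.12 (cv2) and the standard library are available. Lean on these libraries where they do the work, as an engineer would, in place of code of your own. Each camera call takes 0.05 s, during which the arm holds its last target. There are 200 camera calls.

## Task

Slide the orange gel cassette across the loading shelf to the bay marked by the green clip and push it into the empty middle slot there, fully home between its neighbours. Then swing the wire keeper over towards you so that it drops all the way down in front of the cassettes. Leave the white cassettes and the things beside the rack where they are.

Things in the scene. Friction and masses are not known exactly. Their poses are not given: they have to be found in the camera images.
- rack: White and grey rack fixed to the worktop, a loading shelf on its near side. Origin on the worktop (z=0) under the middle of the slots' mouth line; +x into the slots (away from the robot), +y to the left bay, z up. Two bays, centres y=+-56 mm; walls 56 mm high. In each, three slots 13 mm apart: lower (below the shelf, full), middle (rails level with the shelf), upper (14 mm farther back, full).
- shelf_middle (a point): Middle of the loading shelf's flat aluminium top, 35 mm above the worktop, rack axes. The shelf reaches 70 mm to either side of it along x. Side fences along x, inner faces 107 mm from this point in y, 9 mm above the shelf, end 16 mm before the mouth line. A cassette lying against a fence is in line with that side's bay, 1 mm clear of its outer wall and 3 mm of the divider.
- divider_nose (a point): Middle of the round front end of the 8 mm wall between the bays, at shelf height, front face 8 mm inside the mouth line. Each bay is 104 mm wide between this wall and its outer wall (nose 6 mm inside the mouth line); the middle slots are 10 mm high.
- cassette_center (a point): The cassette to load: flat rigid square, 100 x 100 x 6 mm, 0.1 kg (varies), orange frame with a blue window, lying flat and loose on the loading shelf near its middle, a little askew. This point is its centre, 3 mm above its underside; its x axis points to the edge that goes in first, z up.
- free_place (a point): Where the cassette's centre must be when home in the free middle slot, 50 mm inside the mouth line; axes as the rack's. There its far edge meets a solid stop and its near edge lies on the mouth line. It is in the left or the right bay; a green clip (44 mm wide) stands on the rear wall of that bay, up to 81 mm above the worktop.
- keeper (a joint): Wire keeper (U-shaped bail), angle in rad: 0 = closed, crossbar just in front of the middle cassettes' near edges; grows as the bar swings up and over backwards; 2.2 = straight up; 3.1 = its stop, where it starts, thrown back. It swings freely: pulled a little past upright (below about 2.0) it falls shut by its own weight, so it needs no pressing down. Cannot close over a cassette that stands out over about 3 mm.
- keeper_bar (a point): Middle of the keeper's crossbar: 6 mm steel wire, 244 mm long along the rack's y, red sleeve 9 mm thick and 50 mm long at its middle (only the wire is solid). It swings on a radius of 34 mm about a hinge line along y, 20 mm inside the mouth line, 60 mm above the worktop. Thrown back, it stands 26 mm behind the hinge line, 24 mm clear above the white upper cassettes.
- middle_neighbour_center (a point): White cassette, 100 x 100 x 6 mm, home in the middle slot of the other bay; its centre. Loose, to be left alone.
- upper_left_center (a point): White cassette, same size, home in the left upper slot, 13 mm above the middle slot and 14 mm farther back (top face 54 mm above the worktop, near edge 14 mm inside the mouth line); its centre. Loose, to be left alone.
- upper_right_center (a point): The same in the right upper slot; its centre.
- beaker: Glass beaker, 54 mm wide, 70 mm high, beside the rack on the left; origin under its centre. To be left alone.
- vial: Glass vial with a white screw cap and a red band, 27 mm wide, 72 mm high, left of the rack; origin under its centre. To be left alone.
- strip_box: Small white and ochre carton, 30 x 66 x 22 mm, right of the rack; origin under its centre. To be left alone.
- bottle_cap: Blue screw cap, 50 mm wide, 30 mm high, right of the rack; origin under its centre. To be left alone.

How it is judged (in metres and radians):
On the way:
1. the cassette is home in the free slot while the keeper is still open (x of cassette_center in the frame of free_place between -0.004 and 0.004 m and y of cassette_center in the frame of free_place between -0.006 and 0.006 m and z of cassette_center in the frame of free_place between -0.004 and 0.004 m and angle between the x axis of cassette_center and the x axis of free_place, either way round below 0.05 rad and value of joint keeper above 0.6 rad), for 0.2 s.
At the end, for the whole second after the job is handed in: The orange cassette lies flat in the free middle slot, its centre within 4 mm of home along the slot and in height, within 6 mm across it and turned less than 0.05 rad; the keeper is down, less than 0.08 rad from closed (x of cassette_center in the frame of free_place between -0.004 and 0.004 m and y of cassette_center in the frame of free_place between -0.006 and 0.006 m and z of cassette_center in the frame of free_place between -0.004 and 0.004 m and angle between the x axis of cassette_center and the x axis of free_place, either way round below 0.05 rad and value of joint keeper below 0.08 rad); the robot touches nothing.
It fails at once if a white cassette is shifted more than 8 mm (distance of any of middle_neighbour_center, upper_left_center, upper_right_center from where it was at the start of the episode above 0.008 m).
It fails at once if something beside the rack is moved more than 25 mm (distance of any of beaker, vial, strip_box, bottle_cap from where it was at the start of the episode above 0.025 m).
It also fails if it takes over 51 s, if anything falls off the work surface, if the arm or the gripper's body presses on something with over 40 N, if the wrist force passes 120 N, or if a joint passes its speed limit or range.

## Working session

There is one attempt and no reset: what is moved stays moved. The work goes in short steps, Python scripts to look and compute and a tool call to move; the robot and the scene stay as the last step left them, time stands still between calls to the robot, and variables do not carry over. Pictures are saved under pics/ and viewed, at most 10 in all, crops included, and the job is handed in when it is done.

Besides the shell and the picture viewer there is one more tool, called after "Emit:" as a command line: name --argument value ..., lists and objects as JSON in quotes. play_rows: Moves the arm, as the interface text tells. Its arguments: {"type":"object","properties":{"targets":{"type":"array","items":{"type":"object","properties":{"grip":{"type":"number"},"linear":{"type":"array","items":{"type":"number"}},"delta_rot":{"type":"array","items":{"type":"number"}}}}},"force":{"type":"number"}},"required":["targets"]}

```bash
mkdir -p pics; cat > h.py <<'E'
import numpy as np, cv2
from workcell import bot
def f_of(p): return 240/np.tan(np.radians(p["fov_y"]/2))
def ray(p,px):
    f=f_of(p); d=np.array([(px[0]-p["cx"])/f,-(px[1]-p["cy"])/f,-1.])
    M=np.linalg.inv(p["world_to_cam"]); return M[:3,3],M[:3,:3]@d
def at_z(p,px,z):
    o,d=ray(p,px); return o+d*(z-o[2])/d[2]
def at_depth(p,px):
    o,d=ray(p,px); return o+d*p["range_z"][int(round(px[1])),int(round(px[0]))]
def proj(p,X):
    c=p["world_to_cam"]@np.append(X,1); f=f_of(p); return p["cx"]+f*c[0]/-c[2], p["cy"]-f*c[1]/-c[2]
def save(p,n): cv2.imwrite("pics/"+n,p["color"][:,:,::-1])
E
python3 - <<'E'
from h import *
np.set_printoptions(precision=4,suppress=True)
for c in ("scene","top"):
    p=bot.camera(c); save(p,c+"0.png"); print(c,{k:p[k] for k in p if k not in("color","range_z","world_to_cam")},np.linalg.inv(p["world_to_cam"])[:3,3])
    for n,z in (("rack",0),("shelf_middle",.035),("divider_nose",.035),("cassette_center",.038),("free_place",.038),("keeper_bar",.08),("middle_neighbour_center",.038),("upper_left_center",.051),("upper_right_center",.051),("beaker",0),("vial",0),("strip_box",0),("bottle_cap",0)):
        for r in bot.pinpoint(p,n)[:2]: print(n,np.round(r["pixel"],1),round(r["conf"],2),at_z(p,r["pixel"],z),at_depth(p,r["pixel"]))
print(bot.get_obs())
E
```

```text
scene {'fov_y': 53.960023982938026, 'cx': 316.18485186834425, 'cy': 237.7381673673738, 'shot': 1} [0.0886 0.6589 0.5049]
rack [351.7 247.4] 0.83 [ 0.5695 -0.1039  0.    ] [ 0.5359 -0.0506  0.0353]
rack [418.6 224.7] 0.24 [ 0.5041 -0.2949  0.    ] [ 0.4657 -0.2068  0.0467]
shelf_middle [351. 246.] 0.39 [ 0.5405 -0.0551  0.035 ] [ 0.5397 -0.0538  0.0358]
divider_nose [345.9 237.5] 0.74 [ 0.5695 -0.0792  0.035 ] [ 0.5685 -0.0777  0.036 ]
cassette_center [382.8 239.1] 0.69 [ 0.5015 -0.1159  0.038 ] [ 0.4974 -0.1082  0.0426]
cassette_center [417.9 222. ] 0.42 [ 0.4802 -0.2345  0.038 ] [ 0.4931 -0.264   0.0226]
keeper_bar [333.1 209.8] 0.76 [ 0.616  -0.0962  0.08  ] [ 0.6114 -0.0896  0.0837]
keeper_bar [366.2 208.1] 0.28 [ 0.5645 -0.1473  0.08  ] [ 0.5921 -0.194   0.0554]
middle_neighbour_center [352.3 247.4] 0.72 [ 0.5323 -0.0473  0.038 ] [ 0.5349 -0.0514  0.0353]
middle_neighbour_center [350.  213.2] 0.56 [ 0.6261 -0.1796  0.038 ] [ 0.6059 -0.148   0.0556]
upper_left_center [311.3 226.8] 0.89 [ 0.6385 -0.049   0.051 ] [ 0.6313 -0.0396  0.057 ]
upper_right_center [339.5 212.5] 0.64 [ 0.63
[... 1393 characters left out ...]
39 -0.3008  0.    ] [ 0.5037 -0.2933  0.0254]
bottle_cap [463.1 217. ] 0.97 [ 0.6602 -0.3081  0.    ] [ 0.6589 -0.3056  0.008 ]
bottle_cap [463.6 293.7] 0.74 [ 0.5008 -0.3034  0.    ] [ 0.5007 -0.2973  0.0206]
{'time': 1.4, 'q': array([-71.2752,   4.9797,  10.0784,  95.1005,  -0.0002,  90.0005]), 'qd': array([ 0.0737, -0.0007,  0.0213, -0.0684, -0.0196, -0.032 ]), 'joint_efforts': array([  0.002 , -52.0097,  46.4859,   0.0017,   0.    ,  -0.    ]), 'ee_pos': array([ 0.1766, -0.5209,  0.2313]), 'tcp_rot': array([-179.9981,    0.0002,   18.7244]), 'wrist_force': array([ 0.3906, -0.5703,  0.5249]), 'torque': array([-0.0361, -0.0215,  0.0365]), 'grasp_force': 0.0, 'opening': 0.08565177245805314}
```

View images.

```bash
python3 - <<'E'
import cv2
a=cv2.imread("pics/top0.png")[180:340,220:500]; cv2.imwrite("pics/top0c.png",cv2.resize(a,None,fx=2.8,fy=2.8,interpolation=cv2.INTER_CUBIC))
a=cv2.imread("pics/scene0.png")[170:330,230:470]; cv2.imwrite("pics/scene0c.png",cv2.resize(a,None,fx=3.3,fy=3.3,interpolation=cv2.INTER_CUBIC))
E
```

```text
(no output)
```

View pics/top0c.png

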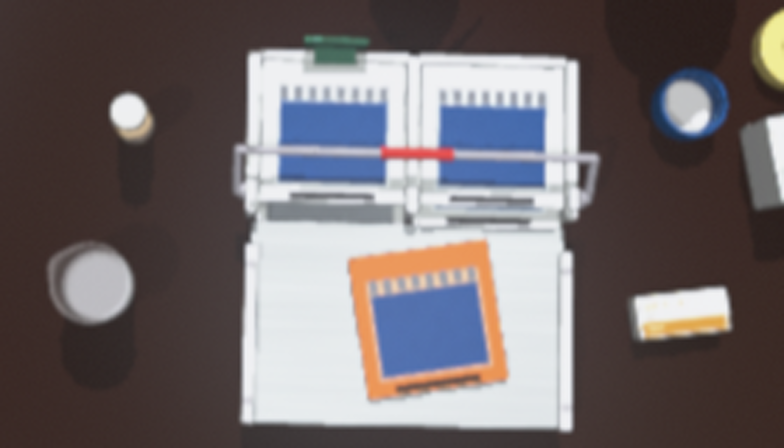

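View pics/scene0c.png

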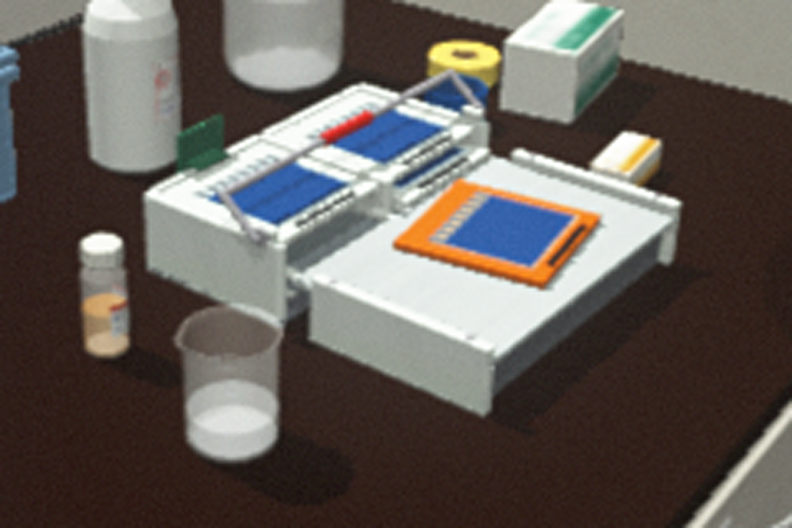

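The pictures show the green clip on the left (+y) bay, crop px (335,50), and the orange cassette mid-shelf yawed about +9°. The keeper is thrown back with its red sleeve at crop (417,153), and the rack is almost square to the world. Next I fit the rack and cassette.

```bash
cat >> h.py <<'E'
def cassette(p):
    hsv=cv2.cvtColor(p["color"],cv2.COLOR_RGB2HSV)
    m=cv2.inRange(hsv,(5,120,90),(20,255,255))
    n,l,s,c=cv2.connectedComponentsWithStats(m); k=1+np.argmax(s[1:,4])
    pts=np.argwhere(l==k)[:,::-1]; h=cv2.convexHull(pts.astype(np.int32))[:,0]
    W=np.array([at_z(p,q,.041)[:2] for q in h],np.float32)
    (c,s,a)=cv2.minAreaRect(W*1000); return np.array(c),s,(a+45)%90-45
E
python3 - <<'E'
from h import *
np.set_printoptions(precision=4,suppress=True)
p=bot.camera("top"); print(cassette(p)); print(cassette(bot.camera("scene")))
g=cv2.cvtColor(p["color"],cv2.COLOR_RGB2GRAY)
x0,y0,x1,y1=295,185,440,345
c=cv2.resize(g[y0:y1,x0:x1],None,fx=4,fy=4,interpolation=cv2.INTER_CUBIC)
L=cv2.createLineSegmentDetector().detect(c)[0][:,0]
for a in L:
    if np.hypot(a[2]-a[0],a[3]-a[1])>80:
        q=[at_z(p,((a[i]+.5)/4-.5+x0,(a[i+1]+.5)/4-.5+y0),.044)[:2] for i in(0,2)]
        d=q[1]-q[0]; print(q[0],q[1],"ang",round(np.degrees(np.arctan2(d[1],d[0])),2))
cv2.imwrite("pics/topz.png",cv2.resize(p["color"][235:345,295:440,::-1],None,fx=5.4,fy=5.4,interpolation=cv2.INTER_CUBIC))
print("zoom origin 295,235 x5.4"); 
t=bot.trace(p,"keeper_bar")[0]; print(t["conf"],t["box"])
E
```

```text
(array([ 502.5834, -110.0643]), (96.7113037109375, 97.52984619140625), 7.667930603027344)
(array([ 501.602, -107.116]), (100.80935668945312, 106.55500793457031), 7.472851753234863)
[0.6931 0.0149] [0.6261 0.0158] ang 179.23
[ 0.6173 -0.2189] [ 0.686  -0.2211] ang -1.86
[0.5568 0.0176] [0.4331 0.0213] ang 178.25
[ 0.4239 -0.2095] [ 0.549 -0.213] ang -1.63
[ 0.6884 -0.2116] [ 0.6915 -0.1081] ang 88.33
[ 0.6621 -0.1969] [ 0.6181 -0.195 ] ang 177.54
[0.4323 0.0151] [ 0.4255 -0.1989] ang -91.82
[ 0.5925 -0.0143] [ 0.5913 -0.0723] ang -91.18
[ 0.6247 -0.0069] [ 0.6685 -0.0083] ang -1.82
[ 0.6223 -0.12  ] [ 0.6649 -0.1215] ang -2.03
[ 0.6657 -0.0842] [ 0.6243 -0.0821] ang 177.07
[ 0.5973 -0.0818] [ 0.6    -0.0045] ang 88.0
[ 0.5896 -0.128 ] [ 0.5872 -0.1852] ang -92.41
[ 0.5874 -0.0704] [ 0.5882 -0.0167] ang 89.13
[ 0.5938 -0.196 ] [ 0.5963 -0.1189] ang 88.13
[ 0.5749 -0.124 ] [ 0.5733 -0.1836] ang -91.56
[ 0.5318 -0.2044] [ 0.4277 -0.2009] ang 178.07
[ 0.5693 -0.0887] [0.5726 0.0043] ang 87.98
[ 0.5272 -0.1443] [ 0.4728 -0.1516] ang -172.29
[ 0.4635 -0.078 ] [ 0.5172 -0.0707] ang 7.79
[ 0.
[... 367 characters left out ...]
0.4468 -0.0667] [ 0.4936 -0.0602] ang 7.9
[ 0.618  -0.2078] [ 0.681  -0.2093] ang -1.39
[ 0.6845 -0.0997] [ 0.6261 -0.0986] ang 178.88
[ 0.4301 -0.1984] [ 0.546  -0.2016] ang -1.62
[0.483  0.0118] [0.5256 0.0116] ang -0.22
[ 0.7029 -0.0702] [ 0.7049 -0.0265] ang 87.41
[ 0.6255 -0.095 ] [ 0.6833 -0.0965] ang -1.45
[ 0.5624 -0.1988] [ 0.5628 -0.1504] ang 89.63
[ 0.6826 -0.1099] [ 0.6273 -0.1086] ang 178.61
[ 0.5587 -0.153 ] [ 0.4926 -0.1614] ang -172.77
[ 0.638  -0.1054] [ 0.6839 -0.1071] ang -2.17
[ 0.5461 -0.0564] [ 0.5542 -0.123 ] ang -83.02
[ 0.6816 -0.2132] [ 0.6218 -0.2115] ang 178.37
[ 0.5785 -0.1875] [ 0.5793 -0.1427] ang 88.94
zoom origin 295,235 x5.4
0.81 [304.2, 230.5, 436.9, 249.4]
```

View pics/topz.png

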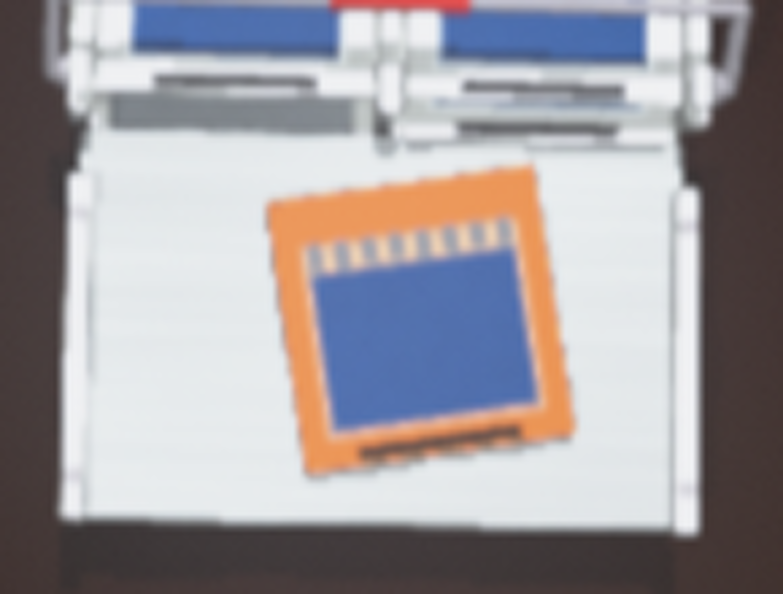

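Emit:
play_rows --targets '[{"linear":[16,16,-5],"delta_rot":[0,0,-0.18],"grip":255},{"linear":[16,16,-5],"delta_rot":[0,0,-0.18],"grip":255},{"linear":[16,16,-5],"delta_rot":[0,0,-0.18],"grip":255},{"linear":[16,16,-5],"delta_rot":[0,0,-0.18],"grip":255},{"linear":[16,16,-5],"delta_rot":[0,0,-0.18],"grip":255},{"linear":[32.6,33.4,-13],"delta_rot":[0,0,-0.359],"grip":255},{"linear":[32.6,33.4,-13],"delta_rot":[0,0,-0.359],"grip":255},{"linear":[32.6,33.4,-13],"delta_rot":[0,0,-0.359],"grip":255},{"linear":[32.6,33.4,-13],"delta_rot":[0,0,-0.359],"grip":255},{"linear":[32.6,33.4,-13],"delta_rot":[0,0,-0.359],"grip":255}]'

```text
time: 2.55
ee_pos: [0.4979, -0.1913, 0.1037]
tcp_rot: [180.0, -0.0, -1.8]
wrist_force: [1.2, -0.7, -0.3]
opening: 0.0001
grasp_force: 0.0
```

Emit:
play_rows --targets '[{"linear":[0,0.5,-3],"grip":255},{"linear":[0,0.5,-5.5],"grip":255},{"linear":[0,0.5,-6.3],"grip":255},{"linear":[0,0.5,-6.3],"grip":255},{"linear":[0,0.5,-6.3],"grip":255}]'

```text
validation failed for argument at $.ta...
```

```bash
python3 - <<'E'
from h import *
p=bot.camera("wrist"); save(p,"w1.png"); print(cassette(bot.camera("top")), bot.get_obs()["ee_pos"])
E
```

```text
(array([ 502.60906982, -110.09310913]), (97.20880126953125, 97.72221374511719), 7.656314849853516) [ 0.49862331 -0.18879215  0.10151233]
```

View pics/w1.png

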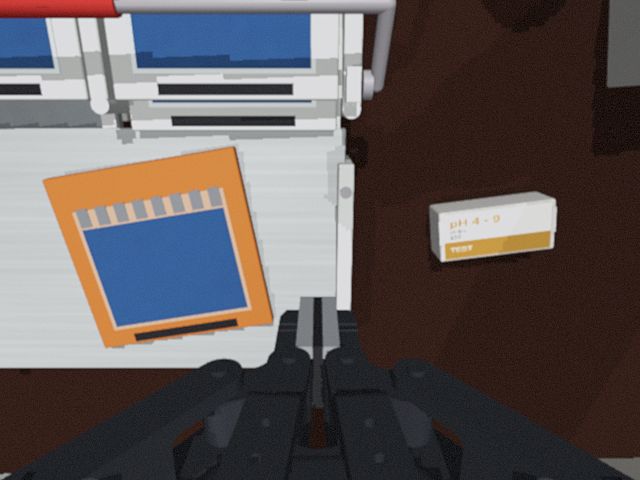

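The wrist view shows the closed fingers at (318,310), over the strip between the cassette's right edge and the right fence (col 345). Descending there.

Emit:
play_rows --targets '[{"linear":[0,0.5,-3],"delta_rot":[0,0,0],"grip":255},{"linear":[0,0.5,-5.5],"delta_rot":[0,0,0],"grip":255},{"linear":[0,0.5,-6.2],"delta_rot":[0,0,0],"grip":255},{"linear":[0,0.5,-6.2],"delta_rot":[0,0,0],"grip":255},{"linear":[0,0.5,-6.2],"delta_rot":[0,0,0],"grip":255}]'

```text
time: 3.15
ee_pos: [0.4972, -0.1885, 0.0434]
tcp_rot: [180.0, -0.1, -1.9]
wrist_force: [0.3, -0.1, -0.5]
opening: 0.0003
grasp_force: 0.0
```

Emit:
play_rows --targets '[{"linear":[0,0,0],"delta_rot":[0,0,0],"grip":255},{"linear":[0,0,0],"delta_rot":[0,0,0],"grip":255},{"linear":[0,0,0],"delta_rot":[0,0,0],"grip":255}]'

```text
time: 3.45
ee_pos: [0.4971, -0.1882, 0.0428]
tcp_rot: [180.0, -0.1, -1.9]
wrist_force: [0.1, -0.6, -0.7]
opening: -0.0002
grasp_force: 0.0
```

Emit:
play_rows --targets '[{"linear":[0,0.2,-0.55],"delta_rot":[0,0,0],"grip":255},{"linear":[0,0.2,-0.55],"delta_rot":[0,0,0],"grip":255},{"linear":[0,0.2,-0.55],"delta_rot":[0,0,0],"grip":255}]'

```text
time: 3.75
ee_pos: [0.4966, -0.1857, 0.0362]
tcp_rot: [-180.0, 0.0, -1.8]
wrist_force: [0.2, -0.6, 0.6]
opening: 0.0001
grasp_force: 0.0
```

Emit:
play_rows --targets '[{"linear":[0,0.7,0.1],"delta_rot":[0,0,0],"grip":255},{"linear":[0,1.4,0.1],"delta_rot":[0,0,0],"grip":255},{"linear":[0.05,2.2,0.1],"delta_rot":[0,0,0],"grip":255},{"linear":[0.1,3,0.1],"delta_rot":[0,0,0],"grip":255},{"linear":[0.1,3.8,0.1],"delta_rot":[0,0,0],"grip":255},{"linear":[0.15,4.6,0.1],"delta_rot":[0,0,0],"grip":255},{"linear":[0.15,5.4,0.1],"delta_rot":[0,0,0],"grip":255},{"linear":[0.2,6.2,0.1],"delta_rot":[0,0,0],"grip":255},{"linear":[0.2,6.8,0.1],"delta_rot":[0,0,0],"grip":255},{"linear":[0.2,6.8,0.1],"delta_rot":[0,0,0],"grip":255}]'

```text
time: 4.75
ee_pos: [0.4988, -0.1171, 0.0376]
tcp_rot: [-180.0, -0.0, -1.8]
wrist_force: [0.3, -0.6, -0.2]
opening: -0.0001
grasp_force: 0.0
```

```bash
python3 - <<'E'
from h import *
p=bot.camera("wrist"); save(p,"w2.png"); print(cassette(bot.camera("top")),cassette(bot.camera("scene")), bot.get_obs()["ee_pos"])
E
```

```text
(array([514.75842285, -62.49398804]), (98.45576477050781, 96.2728500366211), -1.0536956787109375) (array([513.26922607, -59.16200256]), (106.01304626464844, 104.35216522216797), -2.6281585693359375) [ 0.49881362 -0.11796524  0.03754764]
```

View pics/w2.png

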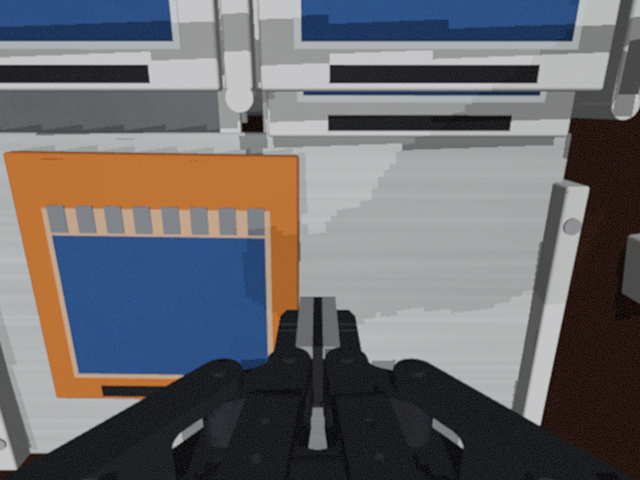

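The cassette is now square to the rack (right edge at col 298) but still about 2 cm from the left fence. I'll shift the pusher forward to its middle and push on.

Emit:
play_rows --targets '[{"linear":[0,-0.5,0],"delta_rot":[0,0,0],"grip":255},{"linear":[0.8,-0.5,0],"delta_rot":[0,0,0],"grip":255},{"linear":[1.6,-0.5,0],"delta_rot":[0,0,0],"grip":255},{"linear":[1.6,-0.2,0],"delta_rot":[0,0,0],"grip":255},{"linear":[1.6,0.3,0],"delta_rot":[0,0,0],"grip":255},{"linear":[1.6,0.8,0],"delta_rot":[0,0,0],"grip":255},{"linear":[1.6,1.3,0],"delta_rot":[0,0,0],"grip":255},{"linear":[1.6,1.7,0],"delta_rot":[0,0,0],"grip":255},{"linear":[1.6,1.9,0],"delta_rot":[0,0,0],"grip":255},{"linear":[1.6,1.9,0],"delta_rot":[0,0,0],"grip":255}]'

```text
time: 5.9
ee_pos: [0.5148, -0.0985, 0.0376]
tcp_rot: [-180.0, -0.0, -1.8]
wrist_force: [0.6, 0.2, -0.3]
opening: -0.0002
grasp_force: 0.0
```

```bash
python3 - <<'E'
from h import *
print(cassette(bot.camera("top")), bot.get_obs()["ee_pos"])
E
```

```text
(array([513.00439453, -36.02662659]), (82.88892364501953, 96.95748901367188), -1.7729949951171875) [ 0.51480982 -0.09874873  0.03763043]
```

Emit:
play_rows --targets '[{"linear":[0,0.15,0],"delta_rot":[0,0,0],"grip":255},{"linear":[0,0.3,0],"delta_rot":[0,0,0],"grip":255},{"linear":[0,0.3,0],"delta_rot":[0,0,0],"grip":255}]'

```text
time: 6.25
ee_pos: [0.5148, -0.0959, 0.0376]
tcp_rot: [-180.0, -0.0, -1.8]
wrist_force: [0.1, -0.3, -0.1]
opening: -0.0003
grasp_force: 0.0
```

Emit:
play_rows --targets '[{"linear":[0,0.1,0],"delta_rot":[0,0,0],"grip":255},{"linear":[0,0.1,0],"delta_rot":[0,0,0],"grip":255}]'

```text
time: 6.45
ee_pos: [0.5148, -0.0949, 0.0375]
tcp_rot: [-180.0, 0.0, -1.8]
wrist_force: [-0.5, -0.4, 0.2]
opening: 0.0006
grasp_force: 0.1
```

Emit:
play_rows --targets '[{"linear":[0,0.1,0],"delta_rot":[0,0,0],"grip":255},{"linear":[0,0.1,0],"delta_rot":[0,0,0],"grip":255}]'

```text
time: 6.65
ee_pos: [0.5148, -0.0944, 0.0376]
tcp_rot: [179.9, -0.0, -1.9]
wrist_force: [0.1, -5.4, 0.4]
opening: -0.0
grasp_force: 2.3
```

Emit:
play_rows --targets '[{"linear":[0,-0.6,0],"delta_rot":[0,0,0],"grip":255},{"linear":[0,-0.6,3],"delta_rot":[0,0,0],"grip":255},{"linear":[-3,1,4],"delta_rot":[0,0,0],"grip":255},{"linear":[-7.8,4,4],"delta_rot":[0,0,0],"grip":255},{"linear":[-7.8,5.7,4],"delta_rot":[0,0,0],"grip":255},{"linear":[-7.8,5.7,4],"delta_rot":[0,0,0],"grip":255},{"linear":[-7.8,5.7,4],"delta_rot":[0,0,0],"grip":255}]'

```text
time: 7.35
ee_pos: [0.4371, -0.0368, 0.0779]
tcp_rot: [-180.0, -0.1, -1.8]
wrist_force: [0.5, 0.5, 0.3]
opening: 0.0003
grasp_force: 0.0
```

```bash
python3 - <<'E'
from h import *
print(cassette(bot.camera("top")),cassette(bot.camera("scene")), bot.get_obs()["ee_pos"])
save(bot.camera("wrist"),"w3.png")
E
```

```text
(array([513.35296631, -40.0262413 ]), (96.75927734375, 95.80821990966797), -0.413055419921875) (array([512.01470947, -38.20035553]), (99.76748657226562, 104.12422943115234), -1.8485794067382812) [ 0.43728005 -0.03731705  0.07757749]
```

View pics/w3.png

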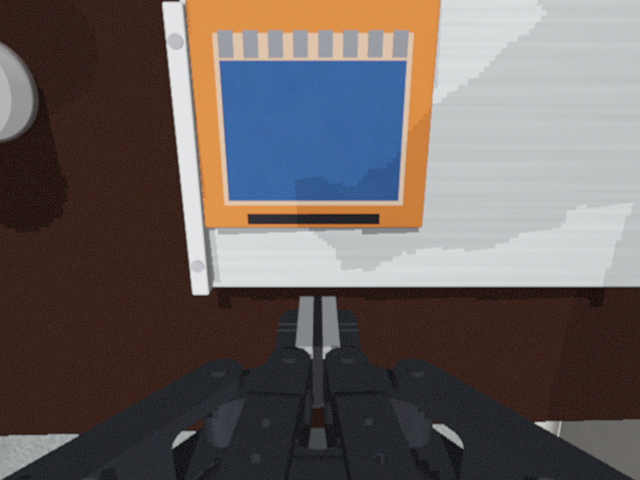

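The cassette lies flush along the left fence (its left edge parallel at col 205, near edge at row 228) and the fingers are centred behind it. Lowering and pushing in.

Emit:
play_rows --targets '[{"linear":[0,0,-2],"delta_rot":[0,0,0],"grip":255},{"linear":[0,0,-4],"delta_rot":[0,0,0],"grip":255},{"linear":[0,0,-4],"delta_rot":[0,0,0],"grip":255},{"linear":[0.8,0,-4],"delta_rot":[0,0,0],"grip":255},{"linear":[1.6,-0.05,-4],"delta_rot":[0,0,0],"grip":255},{"linear":[2.4,-0.1,-4],"delta_rot":[0,0,0],"grip":255},{"linear":[3.2,-0.1,-4],"delta_rot":[0,0,0],"grip":255},{"linear":[4,-0.15,-4],"delta_rot":[0,0,0],"grip":255},{"linear":[4.8,-0.15,-4],"delta_rot":[0,0,0],"grip":255},{"linear":[4.8,-0.15,-4],"delta_rot":[0,0,0],"grip":255}]'

```text
time: 8.5
ee_pos: [0.4858, -0.0384, 0.0375]
tcp_rot: [-180.0, -0.0, -1.8]
wrist_force: [-0.5, 0.0, 0.2]
opening: -0.0
grasp_force: 0.0
```

```bash
python3 - <<'E'
from h import *
print(bot.get_obs()["ee_pos"])
save(bot.camera("wrist"),"w4.png")
E
```

```text
[ 0.48580981 -0.03839336  0.03746776]
```

View pics/w4.png

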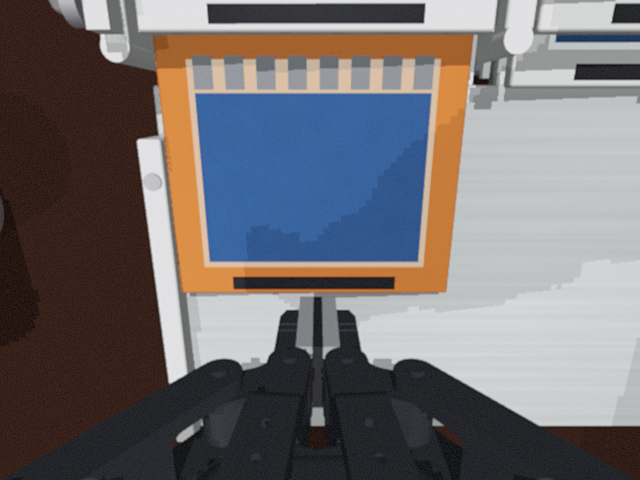

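The front edge is entering the middle slot straight, between the wall nose (115,45) and the divider nose (518,40). Continuing.

Emit:
play_rows --targets '[{"linear":[0.8,0,0],"delta_rot":[0,0,0],"grip":255},{"linear":[1.6,-0.05,0],"delta_rot":[0,0,0],"grip":255},{"linear":[2.4,-0.1,0],"delta_rot":[0,0,0],"grip":255},{"linear":[3.2,-0.1,0],"delta_rot":[0,0,0],"grip":255},{"linear":[4,-0.15,0],"delta_rot":[0,0,0],"grip":255},{"linear":[4.8,-0.15,0],"delta_rot":[0,0,0],"grip":255},{"linear":[5.6,-0.2,0],"delta_rot":[0,0,0],"grip":255},{"linear":[6.2,-0.2,0],"delta_rot":[0,0,0],"grip":255},{"linear":[6.6,-0.2,0],"delta_rot":[0,0,0],"grip":255},{"linear":[6.6,-0.2,0],"delta_rot":[0,0,0],"grip":255}]'

```text
time: 9.55
ee_pos: [0.5513, -0.0404, 0.0375]
tcp_rot: [-180.0, -0.0, -1.8]
wrist_force: [-0.5, -0.2, 0.5]
opening: 0.0001
grasp_force: 0.0
```

Emit:
play_rows --targets '[{"linear":[0.2,0,0],"delta_rot":[0,0,0],"grip":255},{"linear":[0.4,0,0],"delta_rot":[0,0,0],"grip":255},{"linear":[0.4,0,0],"delta_rot":[0,0,0],"grip":255}]'

```text
time: 9.85
ee_pos: [0.5549, -0.0404, 0.0376]
tcp_rot: [-180.0, -0.0, -1.8]
wrist_force: [-0.1, 0.8, 0.4]
opening: -0.0003
grasp_force: 0.0
```

Emit:
play_rows --targets '[{"linear":[0.15,0,0],"delta_rot":[0,0,0],"grip":255},{"linear":[0.15,0,0],"delta_rot":[0,0,0],"grip":255}]'

```text
time: 10.05
ee_pos: [0.5564, -0.0404, 0.0376]
tcp_rot: [180.0, -0.0, -1.8]
wrist_force: [-0.1, 0.0, 0.0]
opening: 0.0002
grasp_force: 0.0
```

Emit:
play_rows --targets '[{"linear":[0.15,0,0],"delta_rot":[0,0,0],"grip":255},{"linear":[0.15,0,0],"delta_rot":[0,0,0],"grip":255}]'

```text
time: 10.25
ee_pos: [0.558, -0.0404, 0.0376]
tcp_rot: [-180.0, -0.0, -1.8]
wrist_force: [0.2, 1.2, -0.3]
opening: -0.0
grasp_force: 0.0
```

Emit:
play_rows --targets '[{"linear":[0.1,0,0],"delta_rot":[0,0,0],"grip":255},{"linear":[0.1,0,0],"delta_rot":[0,0,0],"grip":255}]'

```text
time: 10.45
ee_pos: [0.5589, -0.0404, 0.0376]
tcp_rot: [-180.0, -0.0, -1.8]
wrist_force: [-0.4, 0.8, -0.5]
opening: -0.0003
grasp_force: 0.1
```

Emit:
play_rows --targets '[{"linear":[0.1,0,0],"delta_rot":[0,0,0],"grip":255},{"linear":[0.1,0,0],"delta_rot":[0,0,0],"grip":255}]'

```text
time: 10.65
ee_pos: [0.5594, -0.0403, 0.0375]
tcp_rot: [-180.0, 0.1, -1.8]
wrist_force: [-3.9, 1.0, 2.2]
opening: 0.0003
grasp_force: 1.5
```

Emit:
play_rows --targets '[{"linear":[0.1,0,0],"delta_rot":[0,0,0],"grip":255},{"linear":[0.1,0,0],"delta_rot":[0,0,0],"grip":255}]'

```text
time: 10.85
ee_pos: [0.5597, -0.0402, 0.0374]
tcp_rot: [-180.0, 0.1, -1.8]
wrist_force: [-6.5, 1.0, 4.0]
opening: 0.0001
grasp_force: 3.7
```

Stop felt at the expected mouth line. Backing off and checking.

Emit:
play_rows --targets '[{"linear":[-1.5,0,0],"delta_rot":[0,0,0],"grip":255},{"linear":[-4,0,2],"delta_rot":[0,0,0],"grip":255},{"linear":[-6,-2,6],"delta_rot":[0,0,0],"grip":255},{"linear":[-6,-4,10],"delta_rot":[0,0,0],"grip":255},{"linear":[-6,-6,12],"delta_rot":[0,0,0],"grip":255},{"linear":[-6,-6,12],"delta_rot":[0,0,0],"grip":255},{"linear":[-6,-6,12],"delta_rot":[0,0,0],"grip":255}]'

```text
time: 11.55
ee_pos: [0.5011, -0.1006, 0.1574]
tcp_rot: [-180.0, -0.0, -1.9]
wrist_force: [-0.1, -0.1, -0.4]
opening: 0.0
grasp_force: 0.0
```

```bash
python3 - <<'E'
from h import *
np.set_printoptions(precision=4,suppress=True)
p=bot.camera("wrist"); save(p,"w5.png"); print(bot.get_obs()["ee_pos"])
for n,z in (("keeper_bar",.082),("divider_nose",.035),("cassette_center",.041)):
    for c in (p,bot.camera("top"),bot.camera("scene")):
        for r in bot.pinpoint(c,n)[:1]: print(n,np.round(r["pixel"]),round(r["conf"],2),at_z(c,r["pixel"],z),at_depth(c,r["pixel"]))
E
```

```text
[ 0.5007 -0.1002  0.1566]
keeper_bar [303.  33.] 0.75 [ 0.6143 -0.0966  0.082 ] [ 0.6137 -0.0967  0.0862]
keeper_bar [364. 234.] 0.63 [ 0.6162 -0.0921  0.082 ] [ 0.616  -0.0919  0.0832]
keeper_bar [366. 204.] 0.75 [ 0.5722 -0.1604  0.082 ] [ 0.5995 -0.2066  0.0581]Traceback (most recent call last):
  File "<stdin>", line 6, in <module>
ValueError: only the last four pictures can be asked about
```

View pics/w5.png

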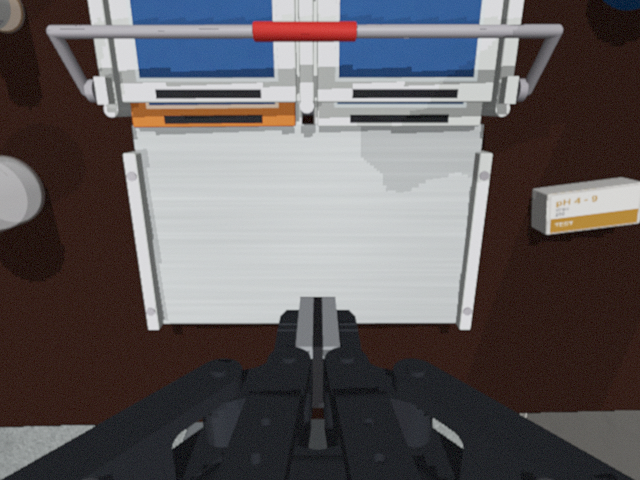

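The orange near edge (row 126) is level with its white neighbour (row 124), so it is home. The bar is at about (0.615, -0.097, 0.083); going behind it.

Emit:
play_rows --targets '[{"linear":[5,0,0],"delta_rot":[0,0,0],"grip":255},{"linear":[10,0,0],"delta_rot":[0,0,0],"grip":255},{"linear":[13.8,0,0],"delta_rot":[0,0,0],"grip":255},{"linear":[13.8,0,0],"delta_rot":[0,0,0],"grip":255},{"linear":[13.8,0,-3],"delta_rot":[0,0,0],"grip":255},{"linear":[13.8,0,-5],"delta_rot":[0,0,0],"grip":255},{"linear":[13.8,0,-5],"delta_rot":[0,0,0],"grip":255},{"linear":[13.8,0,-5],"delta_rot":[0,0,0],"grip":255}]'

```text
time: 12.75
ee_pos: [0.6384, -0.1003, 0.1081]
tcp_rot: [-180.0, 0.0, -1.8]
wrist_force: [1.1, -0.1, 0.7]
opening: 0.0003
grasp_force: 0.0
```

```bash
python3 - <<'E'
from h import *
p=bot.camera("scene"); print(bot.get_obs()["ee_pos"])
cv2.imwrite("pics/s6.png",cv2.resize(p["color"][100:280,250:450,::-1],None,fx=3.3,fy=3.3,interpolation=cv2.INTER_CUBIC))
E
```

```text
[ 0.63894591 -0.10042644  0.10900582]
```

View pics/s6.png

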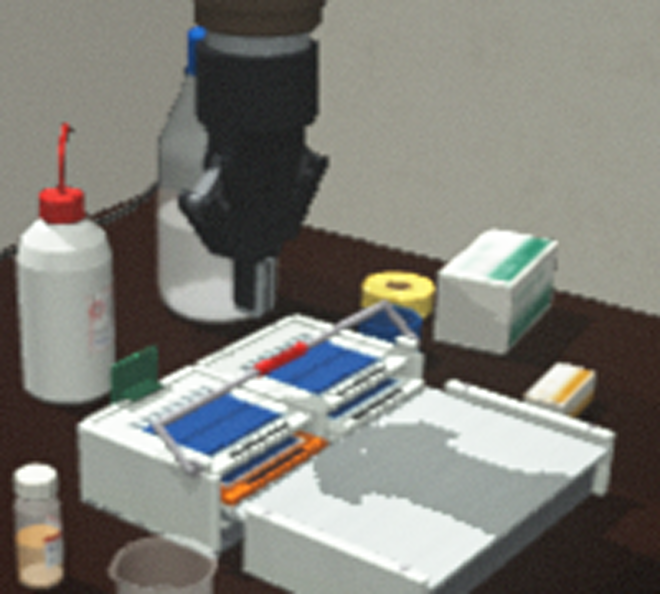

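Fingers are above and behind the red sleeve (280,358), clear of the clip. Lower, then pull.

Emit:
play_rows --targets '[{"linear":[0,0,-2],"delta_rot":[0,0,0],"grip":255},{"linear":[0,0,-3.7],"delta_rot":[0,0,0],"grip":255},{"linear":[0,0,-3.7],"delta_rot":[0,0,0],"grip":255},{"linear":[0,0,-3.7],"delta_rot":[0,0,0],"grip":255}]'

```text
time: 13.2
ee_pos: [0.6392, -0.1005, 0.0722]
tcp_rot: [180.0, -0.1, -1.8]
wrist_force: [-1.3, -0.3, 1.0]
opening: -0.0
grasp_force: 0.0
```

Emit:
play_rows --targets '[{"linear":[-0.6,0,0],"delta_rot":[0,0,0],"grip":255},{"linear":[-1.2,0,0],"delta_rot":[0,0,0],"grip":255},{"linear":[-1.8,0,0],"delta_rot":[0,0,0],"grip":255},{"linear":[-2.4,0,0],"delta_rot":[0,0,0],"grip":255},{"linear":[-3,0,0],"delta_rot":[0,0,0],"grip":255},{"linear":[-3.6,0,0],"delta_rot":[0,0,0],"grip":255},{"linear":[-4.2,0,0],"delta_rot":[0,0,0],"grip":255},{"linear":[-4.8,0,0],"delta_rot":[0,0,0],"grip":255},{"linear":[-5.2,0,0],"delta_rot":[0,0,0],"grip":255},{"linear":[-5.2,0,0],"delta_rot":[0,0,0],"grip":255}]'

```text
time: 14.2
ee_pos: [0.5863, -0.1004, 0.0706]
tcp_rot: [-180.0, 0.0, -1.9]
wrist_force: [0.7, -0.4, 0.2]
opening: 0.0
grasp_force: 0.0
```

Emit:
play_rows --targets '[{"linear":[0.5,0,0],"delta_rot":[0,0,0],"grip":255},{"linear":[0.5,0,4],"delta_rot":[0,0,0],"grip":255},{"linear":[0,0,9],"delta_rot":[0,0,0],"grip":255},{"linear":[-5,0,11],"delta_rot":[0,0,0],"grip":255},{"linear":[-10,0,11],"delta_rot":[0,0,0],"grip":255},{"linear":[-10,0,11],"delta_rot":[0,0,0],"grip":255},{"linear":[-10,0,11],"delta_rot":[0,0,0],"grip":255}]'

```text
time: 14.9
ee_pos: [0.4867, -0.1005, 0.1814]
tcp_rot: [180.0, -0.1, -1.9]
wrist_force: [0.9, -0.0, -0.3]
opening: 0.0001
grasp_force: 0.0
```

```bash
python3 - <<'E'
from h import *
np.set_printoptions(precision=4,suppress=True)
p=bot.camera("wrist"); save(p,"w7.png"); print(bot.get_obs()["ee_pos"],bot.get_obs()["wrist_force"])
for r in bot.pinpoint(p,"keeper_bar")[:1]: print(r["conf"],at_depth(p,r["pixel"]))
E
```

```text
[ 0.4875 -0.1005  0.181 ] [0.2677 0.4063 0.2306]
0.65 [ 0.5614 -0.0967  0.0432]
```

View pics/w7.png

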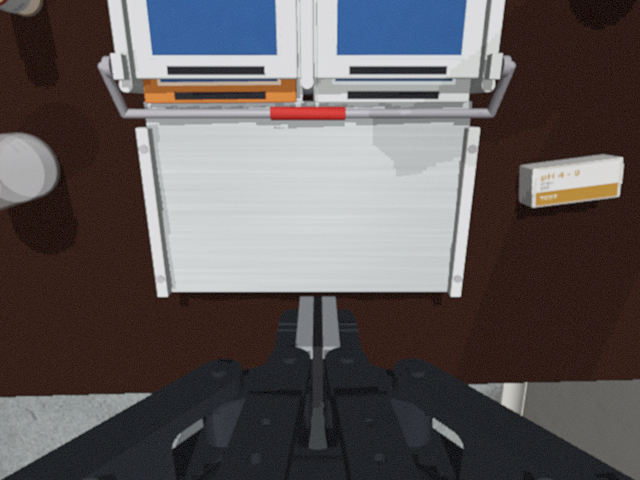

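The keeper is closed in front of the cassettes: bar along row 113, measured x 0.561 and top z 0.043, which match the closed position. Nothing is touching.

```bash
python3 -c "
from workcell import bot
print(bot.job_done())"
```

```text
the job is handed in; nothing more can be done
None
```

I slid the orange cassette fully home into the left bay's middle slot, closed the wire keeper in front of the cassettes, and handed the job in at about 15 s of the 51 s allowed; no verdict came back.

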